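# Mount the detector carriage on the arc guide of a bench goniometer

### The arm

A 6-joint arm with a two-finger parallel gripper is mounted at the origin on a cart in front of the work surface, level with it; the furniture and walls round the work are solid. World frame = base frame: x ahead of the robot, y to its left, z up, the work surface at z = 0. Lengths are in m, angles in rad, forces in N, time in s.
With the tool pointing down it reaches from about 0.225 to 0.875 m from the base axis. Payload 3.4 kg.
Tool frame: the origin (TCP) lies on the centre line of the jaws, within the pads' length; the fingertips stand 17 mm ahead of it and the grasp point (between the pads) lies 2 mm behind it (nose_length is the distance from the TCP to the fingertips, in m); z points along the fingers, y is the line along which they close (so a half turn about z gives the same grasp; the last joint's range is limited). The gripper opens to 85 mm and grips with 20 to 120 N. Pads are 22 mm wide; open, the fingers measure 114 mm over their backs; the gripper's body (76 mm by 85 mm) begins 54 mm behind the grasp point. The pads swing forward as they close: fully open they stand 13 mm farther back than shut.
Start: joints at [-1.291, 0.276, 1.505, -0, 1.361, -0.121], TCP at [0.224, -0.529, 0.22] pointing down, gripper open.
Joint ranges: [-2.89, 2.89], [-0.75, 2.08], [0.22, 2.7], [-1.18, 4.32], [0.11, 2.71], [-2.7, 2.7]. Speed limits (rad/s): [2.57, 2.57, 3.14, 3.14, 3.14, 3.14].

### API

Orientations are given as a unit quaternion [w, x, y, z].
In Python, from rig import get_state, get_image, sign_off, find_in, place_of, nose_length gives the robot as it stands.
- The arm moves only by the tool apply_moves, never from a script. Its argument "deltas" is one flat list of numbers, 5 for each row, row after row: the finger opening in mm, from 0 to 85.4, then the shift along the tool's x, y, z in mm, then the turn about the tool's z in degrees. A call has 1 to 12 rows; each row is the pose to reach, as a shift and turn from the pose commanded when the call began, along the tool's axes at that moment; what a row does not reach only later rows make up. A row lasts 1/12 s, in which the tool goes at most 41.7 mm and 7.16 degrees, less where a joint would pass 70% of its speed; a pose out of reach is approached as far as the arm can. A call with a gripper value outside its range is refused whole. The fingers move at their own pace and stop on an object; "squeeze" is the grip in N (left out, the last holds). Time passes only in rows, so rows that repeat a pose let the fingers close. It gives the time, the measured TCP pose, the force, the opening and the grip force at its end, in the units of the state.
- get_state(): the state, without advancing time (a new reading comes with each control period).
- get_image(name): name is "scene" or "side" or "wrist"; returns a dict with "frame" (384x512x3 uint8, red, green, blue), "K" (3x3 intrinsics, pixels), "position" and "orientation" of the camera in the world. Camera axes: x right, y down, z forward; pixel columns grow to the right and rows downward; lengths in m; the calibration is good to about 2 mm. A picture is of the moment at which its call begins. There is no depth.
- sign_off(): hands the job in; it is judged then, once.
Trained networks look in a picture, given as the dict that the camera call returned (one of the last four; its "shot" number tells which), for a name from the list of things; names that differ only in an ending like _2 or _b are one class to them, and where a whole thing is asked for, a point or a joint stands for the part that bears it (a point fixed in the world has none). Each returns a list of dicts, best first, with "score" (0 to 1); they miss things now and then, are a little off and sometimes report something else, mostly with a low value. They report only what shows in the picture. A call takes as long as a camera call. They do not tell look-alikes from the thing itself.
- find_in(query, picture): "point" ([column, row] in pixels, amid what is visible of it).
- place_of(query, picture): "point" ([column, row] in pixels: a listed point, or the origin of a listed thing).
The state is a dict: "clock": time; "qpos": joint angles; "qd": joint speeds; "effort": joint torques, N m; "position": TCP position; "ee_rot": TCP orientation; "contact_force": force on the tool from outside, world axes, zero at the start; "moment": the same for the moment, N m; "width": finger opening in m; "gripper_force": force on a finger pad.
Only numpy, scipy, OpenCV 4.12 (cv2) and the standard library are available. Lean on these libraries where they do the work, as an engineer would, in place of code of your own. Each camera call takes 0.05 s, during which the arm holds its last target. There are 200 camera calls.

### The job

Pick up the detector carriage, thread its bore onto the free end of the bent guide rod, and slide it round the bend, turning it with the rod and not forcing it, until it is up against the stop collar with its lens barrel facing the inside of the bend. Let go of it so that it hangs upright and still on the rod, and leave the other things on the bench where they stand.

Things in the scene. Friction and masses are not known exactly. Their poses are not given: they have to be found in the camera images.
- guide: Fixed arc guide: a level round steel rod, 12 mm thick, axis 140 mm above the bench, one end free, the other on a post. Origin: on the bench under the bend's centre, below a round sample table (42 mm across, 82 mm high); z up. In its frame the rod runs straight along -y from the free end to (-110, 0) mm, round a quarter circle of radius 110 mm about the origin to (0, -110), then along +x to the stop.
- rod_tip (a point): Very end of the rod's free, rounded end, on the rod axis: guide frame (-110, 66, 140) mm. Axes as the guide's: the straight entry, 66 mm long, runs from here along -y.
- bend_mid (a point): Rod axis half way round the bend: guide frame (-78, -78, 140) mm. Axes as the guide's; the rod heads along (+x, -y) at 45 degrees here.
- stop_face (a point): Centre of the stop collar's near face, on the rod axis: guide frame (35, -110, 140) mm. Axes as the guide's; the rod arrives along +x. Collar 32 mm across, 12 mm thick, a set screw on top reaching 160 mm above the bench. The post stands 40 mm behind this face, 22 mm thick and 152 mm high, on a round foot 90 mm across.
- carriage: Loose detector carriage, 0.2 to 0.33 kg, 140 mm high, standing upright. Origin: centre of its foot's underside; z up, x along the bore, +y the lens side. Grey housing 40 (x) by 44 (y) by 56 mm below, bushing above it, grip fin on top. It starts clear of the guide, its +x within 1 rad of the entry's direction of travel (guide -y). Balanced under the bore's middle: on the rod it hangs upright.
- bore (a point): Centre of the carriage's through bore, 75 mm above its foot; axes as the carriage's. The aluminium bushing is 40 mm long (x), 32 mm outside, 20 mm bore. Against the stop this point lies 20 mm before the stop face; hanging on the rod it is 4 mm below the rod axis.
- grip (a point): Middle of the carriage's grip fin, 118 mm above its foot; axes as the carriage's. The fin is 40 mm long (x), 14 mm thick (y) and stands free from 91 to 140 mm above the foot; pinch it across its thickness.
- lens (a point): Centre of the outer end of the lens barrel: carriage frame (0, 44, 34) mm. The aluminium barrel, 26 mm across, stands 22 mm out of the housing's +y side; a flat cap of the same width stands only 6 mm out of the -y side.
- powder_jar: Bystander: jar with white lid, 52 mm across, 82 mm high; origin at the centre of its underside.
- measuring_glass: Bystander: small clear measuring glass, 53 mm across, 56 mm high; origin at the centre of its underside.
- cream_jar: Bystander: small jar with white lid, 43 mm across, 58 mm high; origin at the centre of its underside.
There are look-alikes about, which are no part of the job. What is shaped like the carriage but turquoise is not meant.

How it is judged:
By the outcome, as a careful person would: the job done as asked, in the order asked, and still so for the second after the job is handed in, with the robot touching nothing.
It also fails if it takes over 53 s, if anything falls off the work surface, if the arm or the gripper's body presses on something with over 40 N, if the wrist force passes 120 N, or if a joint passes its speed limit or range.

## Working session

There is one attempt and no reset: what is moved stays moved. The work goes in short steps, Python scripts to look and compute and a tool call to move; the robot and the scene stay as the last step left them, time stands still between calls to the robot, and variables do not carry over. Pictures are saved under pics/ and viewed, at most 10 in all, crops included, and the job is handed in when it is done.

Besides the shell and the picture viewer there is one more tool, called after "Request:" as name(argument=value, ...) on one line, values as JSON. apply_moves: Moves the arm, as the interface text tells. Its arguments: {"type":"object","properties":{"deltas":{"type":"array"},"squeeze":{"type":"number"}},"required":["deltas"]}

```bash
mkdir -p pics; ls
cat > h.py <<'E'
import numpy as np, cv2
from scipy.spatial.transform import Rotation as R
from rig import *
def rot(q): return R.from_quat([q[1],q[2],q[3],q[0]]).as_matrix()
def ray(im,p):
    d=rot(im["orientation"])@np.linalg.inv(im["K"])@np.array([p[0],p[1],1.0]); return np.array(im["position"]),d/np.linalg.norm(d)
def onz(im,p,z):
    o,d=ray(im,p); return o+d*(z-o[2])/d[2]
def tri(obs):
    A=np.zeros((3,3));b=np.zeros(3)
    for im,p in obs:
        o,d=ray(im,p);P=np.eye(3)-np.outer(d,d);A+=P;b+=P@o
    x=np.linalg.solve(A,b); return x,[float(np.linalg.norm((np.eye(3)-np.outer(d,d))@(x-o))) for o,d in [ray(i,p) for i,p in obs]]
def proj(im,X):
    c=im["K"]@(rot(im["orientation"]).T@(np.array(X)-im["position"])); return c[:2]/c[2]
def save(im,n): cv2.imwrite("pics/"+n,cv2.cvtColor(im["frame"],cv2.COLOR_RGB2BGR))
E
python3 - <<'E'
from h import *
np.set_printoptions(precision=3,suppress=True)
for n in ["scene","side"]:
    im=get_image(n); save(im,n+"0.png"); print(n,np.array(im["position"]))
    for q in ["carriage","bore","grip","lens","rod_tip","bend_mid","stop_face","guide","powder_jar","measuring_glass","cream_jar"]:
        z={"carriage":0,"bore":.075,"grip":.118,"lens":.034,"rod_tip":.14,"bend_mid":.14,"stop_face":.14}.get(q,0)
        for d in place_of(q,im)[:4]: print(q,round(d["score"],2),np.array(d["point"]).round(1),onz(im,d["point"],z))
i=np.hstack([cv2.imread("pics/scene0.png")]);
E
```

```text
pics
scene [0.964 0.157 0.984]
carriage 0.9 [333.1 233.9] [0.48  0.152 0.   ]
carriage 0.7 [379.9 237.4] [0.426 0.267 0.   ]
bore 0.69 [390.5 227.8] [0.428 0.274 0.075]
bore 0.67 [342.9 218.4] [0.464 0.157 0.075]
bore 0.19 [345.2 214.3] [0.45  0.157 0.075]
grip 0.88 [345.6 213.2] [0.471 0.157 0.118]
grip 0.79 [391.3 221. ] [0.435 0.264 0.118]
lens 0.96 [331.4 241.8] [0.519 0.157 0.034]
lens 0.84 [367.1 221.6] [0.418 0.217 0.034]
rod_tip 0.71 [248.6 168.5] [ 0.488 -0.111  0.14 ]
bend_mid 0.58 [277.6 260.8] [0.672 0.069 0.14 ]
stop_face 0.58 [161.7 163.1] [ 0.585 -0.316  0.14 ]
guide 0.58 [206.5 204. ] [ 0.573 -0.201  0.   ]
powder_jar 0.84 [278.6 259.9] [ 0.62   0.055 -0.   ]
measuring_glass 0.65 [333.2 285. ] [0.611 0.209 0.   ]
cream_jar 0.71 [156.7 149.9] [ 0.49  -0.437 -0.   ]
side [0.33  0.903 0.673]
carriage 0.95 [256.9 296.8] [0.477 0.154 0.   ]
carriage 0.79 [270.8 338.1] [0.423 0.268 0.   ]
bore 0.81 [270.1 307. ] [0.429 0.26  0.075]
bore 0.77 [254.2 273.7] [0.482 0.166 0.075]
grip 0.7 [257.5 256. ] [0.477 0.158 0.118]
grip 0.67 [272.2 291.5] [0.426 0.263 0.118]
lens 0.77 [237.6 281.7] [0.523 0.153 0.034]
lens 0.62 [276.  310.6] [0.422 0.224 0.034]
rod_tip 0.88 [278.2 188.8] [ 0.481 -0.122  0.14 ]
bend_mid 0.69 [284.2 161.3] [ 0.495 -0.308  0.14 ]
bend_mid 0.5 [253.9 297.8] [0.451 0.314 0.14 ]
stop_face 0.83 [257.6 154.3] [ 0.585 -0.341  0.14 ]
stop_face 0.36 [257.4 274. ] [0.459 0.246 0.14 ]
stop_face 0.23 [210.6 264.1] [0.557 0.238 0.14 ]
stop_face 0.2 [257.  254.5] [0.474 0.183 0.14 ]
guide 0.68 [248.  211.6] [ 0.585 -0.217  0.   ]
powder_jar 0.85 [211.9 259.1] [0.62  0.042 0.   ]
measuring_glass 0.96 [190.1 304. ] [0.617 0.213 0.   ]
cream_jar 0.62 [289.  183.8] [ 0.491 -0.439  0.   ]
```

```bash
python3 -c "
from h import *
s=get_state();print(s)
print(nose_length() if callable(nose_length) else nose_length)"
```

```text
{'clock': 1.2, 'qpos': array([-1.29099348e+00,  2.75882670e-01,  1.50491451e+00, -1.22043881e-06,
        1.36067808e+00, -1.20987319e-01]), 'qd': array([0.00041257, 0.00256311, 0.00102184, 0.00087389, 0.00036022,
       0.00043351]), 'effort': array([-1.55756257e-03, -4.16682744e+01, -2.46104676e+01, -5.78748150e-04,
        3.71863080e-04,  7.74929219e-06]), 'position': array([ 0.22434446, -0.52946433,  0.22043211]), 'ee_rot': array([5.85598158e-05, 9.79987984e-01, 1.99056645e-01, 4.06121007e-06]), 'contact_force': array([0.19780084, 0.21186738, 1.02919286]), 'moment': array([-0.02147603, -0.01403424, -0.01550048]), 'gripper_force': 0.0, 'width': 0.08552807834939032}
0.017
```

```bash
python3 -c "
import cv2
a=cv2.imread('pics/scene0.png');b=cv2.imread('pics/side0.png')
cv2.imwrite('pics/m1.png',cv2.resize(a,(800,600),interpolation=cv2.INTER_CUBIC))
c=b[120:380,150:340];cv2.imwrite('pics/m2.png',cv2.resize(c,None,fx=2.3,fy=2.3,interpolation=cv2.INTER_CUBIC))"
```

```text
(no output)
```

View pics/m1.png

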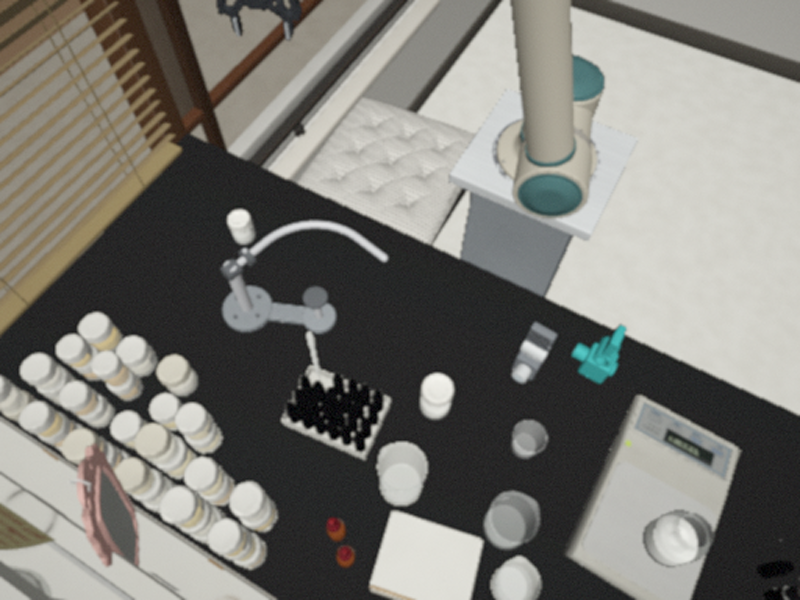

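View pics/m2.png

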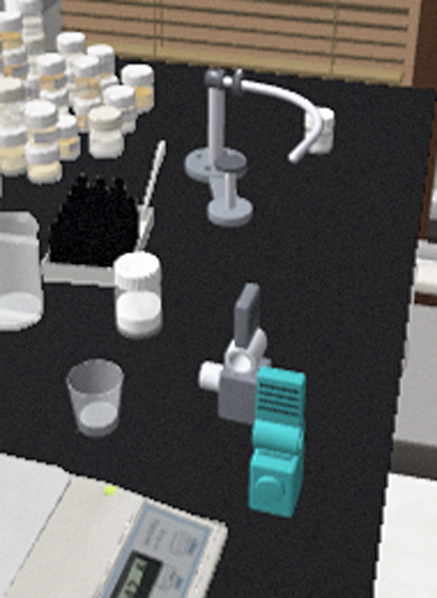

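The grey carriage is at scene pixel (337,225), with its lens toward world +x, and the turquoise look-alike is at (385,225). The side crop also shows the grey one behind the turquoise one, so I choose grey. Candidates were grey (333,234) and turquoise (380,237). The rod tip is at (248,166) and the stop is near (160,165). Next I fit the poses.

```bash
cat > fit.py <<'E'
from h import *
from scipy.optimize import least_squares
G={"rod_tip":(-.110,.066,.140),"bend_mid":(-.0778,-.0778,.14),"stop_face":(.035,-.110,.14),"guide":(0,0,0)}
C={"carriage":(0,0,0),"bore":(0,0,.075),"grip":(0,0,.118),"lens":(0,.044,.034)}
def fit(M,x0,ims,gate=25,dz=0):
    f=lambda x,P:np.r_[R.from_euler('z',x[2]).apply(P)+[x[0],x[1],dz]]
    obs=[]
    for im in ims:
        for q,P in M.items():
            c=[d["point"] for d in place_of(q,im)]
            if not c: continue
            e=[np.linalg.norm(proj(im,f(x0,P))-p) for p in c]
            if min(e)<gate: obs.append((im,q,P,c[int(np.argmin(e))]))
    r=least_squares(lambda x:np.concatenate([proj(im,f(x,P))-p for im,q,P,p in obs]),x0,loss="soft_l1",f_scale=1.5)
    for im,q,P,p in obs: print(q,(proj(im,f(r.x,P))-p).round(1))
    print("pose",r.x[:2].round(4),np.degrees(r.x[2]).round(1)); return r.x
E
python3 - <<'E'
from fit import *
ims=[get_image("scene"),get_image("side")]
g=fit(G,[.585,-.21,-.25],ims)
c=fit(C,[.478,.153,-1.57],ims)
Rg=R.from_euler('z',g[2])
for k,P in G.items(): print(k,(Rg.apply(P)+[g[0],g[1],0]).round(4))
# rod overlay for check
for n,im in zip(["scene","side"],ims):
    f=cv2.cvtColor(im["frame"],cv2.COLOR_RGB2BGR); f=cv2.resize(f,None,fx=4,fy=4,interpolation=cv2.INTER_CUBIC)
    L=[(-.11,y,.14) for y in np.linspace(.066,0,15)]+[(-.11*np.cos(a),-.11*np.sin(a),.14) for a in np.linspace(0,np.pi/2,30)]+[(x,-.11,.14) for x in np.linspace(0,.035,8)]
    for P in L:
        p=(proj(im,Rg.apply(P)+[g[0],g[1],0])+.5)*4; cv2.circle(f,tuple(int(v) for v in p),1,(0,0,255),-1)
    a=proj(im,[.51,-.2,.1])*4; x,y=int(max(a[0]-280,0)),int(max(a[1]-260,0)); cv2.imwrite(f"pics/ov_{n}.png",f[y:y+520,x:x+560])
E
```

```text
rod_tip [-2.6 -1.6]
bend_mid [3.6 1.9]
stop_face [ 0.4 -1. ]
guide [-1.4  1.5]
rod_tip [ 0.4 -2.5]
bend_mid [1.3 2.5]
stop_face [-1.7  2.8]
guide [-0.1  0.1]
pose [ 0.5788 -0.2065] -14.6
carriage [ 1.8 -1.8]
bore [-1.5  3.2]
grip [-0.2 -1. ]
lens [-0.2 -1.4]
carriage [-0.4  0.5]
bore [-1.7 -1.9]
grip [-0.6  0.7]
lens [1.2 2.7]
pose [0.479  0.1584] -90.8
rod_tip [ 0.489  -0.1149  0.14  ]
bend_mid [ 0.4839 -0.2622  0.14  ]
stop_face [ 0.5849 -0.3218  0.14  ]
guide [ 0.5788 -0.2065  0.    ]
```

```bash
python3 -c "
import cv2,numpy as np
a=cv2.imread('pics/ov_scene.png');b=cv2.imread('pics/ov_side.png')
h=min(a.shape[0],b.shape[0]);c=np.hstack([a[:h],b[:h]]);cv2.imwrite('pics/ov.png',cv2.resize(c,None,fx=.714,fy=.714,interpolation=cv2.INTER_AREA))"
```

```text
(no output)
```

View pics/ov.png

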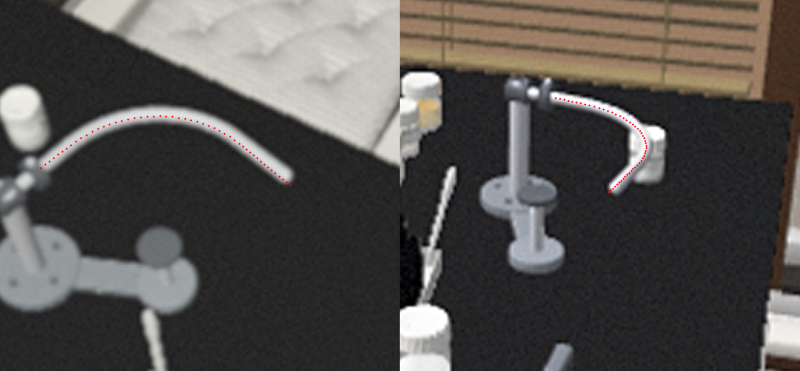

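The dots lie on the rod in both views, but about 1 px toward the inside mid-bend in the scene view (crop (160,115)). I'll refine this on the rod's silhouette.

```bash
cat > rod.py <<'E'
from fit import *
L=np.array([(-.11,y,.14) for y in np.linspace(.060,0,14)]+[(-.11*np.cos(a),-.11*np.sin(a),.14) for a in np.linspace(0,np.pi/2,36)]+[(x,-.11,.14) for x in np.linspace(0,.022,6)])
def W(g,P): return R.from_euler('z',g[2]).apply(P)+[g[0],g[1],0]
def refine(g,ims,thr=95,n=5):
    for _ in range(n):
        obs=[]
        for im in ims:
            v=cv2.cvtColor(im["frame"],cv2.COLOR_RGB2GRAY).astype(np.float32)
            q=np.array([proj(im,X) for X in W(g,L)]); t=np.gradient(q,axis=0); t/=np.linalg.norm(t,axis=1)[:,None]; nn=np.c_[-t[:,1],t[:,0]]
            s=np.arange(-12,12.01,.25)
            for i in range(len(q)):
                m=(q[i]+s[:,None]*nn[i]).astype(np.float32)
                pr=cv2.remap(v,m[None,:,0],m[None,:,1],cv2.INTER_LINEAR)[0]
                on=pr>thr
                lab=np.flatnonzero(np.diff(np.r_[0,on.astype(int),0]))
                runs=[(s[a],s[b-1]) for a,b in zip(lab[::2],lab[1::2])]
                runs=[r for r in runs if 2<r[1]-r[0]<9 and abs(sum(r)/2)<5]
                if len(runs)==1: obs.append((im,L[i],nn[i],q[i]+nn[i]*sum(runs[0])/2))
        f=lambda x:np.array([(proj(im,W(x,P))-p)@k for im,P,k,p in obs])
        r=least_squares(f,g,loss="soft_l1",f_scale=.5); g=r.x
    for im in ims: 
        e=[(proj(im,W(g,P))-p)@k for i2,P,k,p in obs if i2 is im]; print(len(e),np.std(e).round(2),np.mean(e).round(2))
    print("guide",g[:2].round(4),np.degrees(g[2]).round(2),"tip",W(g,[(-.11,.066,.14)])[0].round(4)); return g
E
python3 - <<'E'
from rod import *
ims=[get_image("scene"),get_image("side")]
g0=np.array([.5788,-.2065,np.radians(-14.6)])
for t in (80,120): refine(g0,ims,t)
for i in ims: refine(g0,[i],95)
print(ims[0]["K"][0,0])
E
```

```text
56 0.13 -0.07
34 0.6 0.25
guide [ 0.5761 -0.2069] -13.55 tip [ 0.4847 -0.1169  0.14  ]
56 0.16 -0.08
36 0.69 0.31
guide [ 0.5762 -0.207 ] -13.83 tip [ 0.4851 -0.1166  0.14  ]
56 0.07 -0.0
guide [ 0.5761 -0.2071] -12.2 tip [ 0.4825 -0.1194  0.14  ]
36 0.48 -0.05
guide [ 0.5785 -0.2078] -14.32 tip [ 0.4882 -0.1167  0.14  ]
388.2850477219713
```

Request:
apply_moves(deltas=[85, 42, -44, 0, -6, 85, 84, -88, 0, -12, 85, 126, -133, 0, -18, 85, 168, -178, 0, -24, 85, 210, -222, 0, -30, 85, 252, -267, 0, -36, 85, 294, -311, 0, -42, 85, 336, -356, 0, -48, 85, 378, -400, 0, -54, 85, 420, -445, 0, -60, 85, 462, -490, 0, -66, 85, 503, -534, 0, -66], squeeze=60)

```text
clock: 3.2
position: [0.3987, -0.0588, 0.2208]
ee_rot: [0.001, 0.712, 0.702, 0.0]
contact_force: [0.8, -0.9, 0.3]
width: 0.0848
gripper_force: 0.0
```

Request:
apply_moves(deltas=[85, 37, 13, 0, 0, 85, 73, 26, 0, 0, 85, 109, 39, 0, 0, 85, 145, 52, 0, 0, 85, 182, 65, 0, 0, 85, 218, 77, 0, 0, 85, 218, 77, 0, 0, 85, 218, 77, 0, 0])

```text
clock: 3.87
position: [0.4796, 0.1575, 0.22]
ee_rot: [-0.0, 0.712, 0.702, -0.0]
contact_force: [0.8, -0.3, 0.4]
width: 0.0846
gripper_force: 0.0
```

Run:
```python
from fit import *
s=get_state(); print(s["position"],s["ee_rot"])
ims=[get_image("wrist"),get_image("side")]
save(ims[0],"w1.png"); print(ims[0]["position"])
for q in C:
    for d in place_of(q,ims[0])[:3]: print(q,round(d["score"],2),np.array(d["point"]).round(1),onz(ims[0],d["point"],C[q][2]).round(4))
fit(C,[.479,.158,-1.58],ims[:1],60)
```

```text
[0.47957612 0.1574693  0.22004547] [-2.65719026e-05  7.12107584e-01  7.02070297e-01 -2.93358422e-04]
[0.48232495 0.24152878 0.37374283]
carriage 0.85 [254.4 161.6] [0.4766 0.1597 0.    ]
carriage 0.56 [212.5  78.7] [0.4269 0.2644 0.    ]
bore 0.91 [257.5 176.6] [0.4808 0.1593 0.075 ]
bore 0.85 [200.6  76.7] [0.4264 0.2618 0.075 ]
bore 0.44 [353.8 230.5] [0.5932 0.0919 0.075 ]
grip 0.81 [189.   75.3] [0.4248 0.2601 0.118 ]
grip 0.56 [254.5 192.3] [0.4779 0.1556 0.118 ]
lens 0.97 [211.3 116. ] [0.4278 0.222  0.034 ]
lens 0.64 [291.3 170.5] [0.5228 0.1552 0.034 ]
carriage [1.5 1. ]
bore [-2.1  0.9]
grip [ 0.6 -2.7]
lens [-0.3 -0. ]
pose [0.4785 0.1583] -93.9
```

View pics/w1.png

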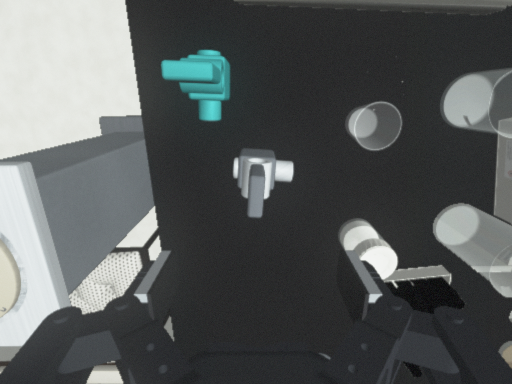

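The wrist view shows the grey carriage at (256,180) with its lens to the right at (290,170), and turquoise at (205,75). The choice is confirmed, so I descend and grip.

Request:
apply_moves(deltas=[85, 1, -1, 26, 0, 85, 1, -1, 52, 0, 85, 1, -1, 78, 0, 70, 1, -1, 95, 0, 50, 1, -1, 103, 0, 30, 1, -1, 103, 0, 10, 1, -1, 103, 0, 5, 1, -1, 103, 0, 5, 1, -1, 103, 0, 5, 1, -1, 103, 0, 5, 1, -1, 103, 0, 5, 1, -1, 103, 0], squeeze=60)

```text
clock: 5.37
position: [0.4793, 0.1567, 0.1189]
ee_rot: [0.001, 0.713, 0.701, 0.001]
contact_force: [-0.7, -1.3, 6.9]
width: 0.012
gripper_force: 60.3
```

Request:
apply_moves(deltas=[5, 0, 0, -20, 0, 5, 0, 0, -45, 0, 5, -10, 1, -66, 0, 5, -35, 4, -66, 2, 5, -65, 7, -66, 4, 5, -95, 10, -66, 6, 5, -125, 14, -66, 8, 5, -155, 17, -66, 10, 5, -180, 20, -66, 12.5, 5, -200, 22, -66, 12.5, 5, -215, 23.5, -66, 12.5, 5, -215, 23.5, -66, 12.5])

```text
clock: 6.37
position: [0.4984, -0.0615, 0.1832]
ee_rot: [0.001, 0.786, 0.618, -0.0]
contact_force: [-0.0, 0.3, -2.7]
width: 0.0122
gripper_force: 59.2
```

Run:
```python
from rod import *
s=get_state(); print(s["position"],s["ee_rot"],s["contact_force"],s["width"])
ims=[get_image("scene"),get_image("side"),get_image("wrist")]
g=refine(np.array([.5762,-.207,np.radians(-13.5)]),ims[:2],100)
p=s["position"]
for im in ims:
    for q in C:
        for d in place_of(q,im)[:2]: print(q,round(d["score"],2),np.array(d["point"]).round(1),onz(im,d["point"],C[q][2]+p[2]-.119).round(4))
    for q in ["rod_tip"]:
        for d in place_of(q,im)[:2]: print(q,round(d["score"],2),np.array(d["point"]).round(1),onz(im,d["point"],.14).round(4))
    print()
out=[]
for im,n in ((ims[2],"w"),(ims[0],"s"),(ims[1],"d")):
    f=cv2.cvtColor(im["frame"],cv2.COLOR_RGB2BGR)
    if n=="w": out.append(f)
    else:
        a=proj(im,[.49,-.1,.12]).astype(int); c=f[a[1]-48:a[1]+48,a[0]-64:a[0]+64]; out.append(cv2.resize(c,(256,192),interpolation=cv2.INTER_CUBIC))
cv2.imwrite("pics/v1.png",np.hstack([out[0],np.vstack(out[1:])]))
```

```text
[ 0.49839766 -0.06147288  0.18323971] [ 9.01006417e-04  7.86397253e-01  6.17720299e-01 -4.26341828e-04] [-0.00624978  0.27651098 -2.69360685] 0.012150095748878556
54 0.23 -0.11
17 0.67 0.62
guide [ 0.576  -0.2066] -15.03 tip [ 0.4869 -0.1144  0.14  ]
carriage 0.92 [263.  196.2] [ 0.5034 -0.0575  0.0642]
carriage 0.88 [381.8 234.3] [0.4506 0.2615 0.0642]
grip 0.93 [393.1 215. ] [0.4577 0.2542 0.1822]
grip 0.84 [266.5 170.2] [ 0.4943 -0.0573  0.1822]
lens 0.82 [366.5 223. ] [0.4593 0.2134 0.0982]
lens 0.81 [253.5 199.4] [ 0.5409 -0.0665  0.0982]
rod_tip 0.84 [249.8 170.1] [ 0.4907 -0.1062  0.14  ]

carriage 0.61 [270.2 335.8] [0.4163 0.3236 0.0642]
carriage 0.58 [265.5 223.9] [ 0.5012 -0.0587  0.0642]
bore 0.83 [267.5 307.8] [0.4223 0.3323 0.1392]
bore 0.77 [268.  200.1] [ 0.4963 -0.0546  0.1392]
grip 0.81 [268.9 182.4] [ 0.4985 -0.0699  0.1822]
grip 0.81 [274.6 289.1] [0.4118 0.3305 0.1822]
lens 0.59 [273.5 308.4] [0.4181 0.2873 0.0982]
lens 0.58 [253. 209.] [ 0.5384 -0.0699  0.0982]
rod_tip 0.97 [275.9 193.1] [ 0.4832 -0.0962  0.14  ]

carriage 0.83 [255.4 182.8] [ 0.4976 -0.0554  0.0642]
grip 0.57 [257.4 241.4] [ 0.4991 -0.0585  0.1822]
lens 0.18 [257.8 242.1] [ 0.4884 -0.1035  0.0982]
rod_tip 0.88 [260.1 284.6] [ 0.4862 -0.1205  0.14  ]
```

View pics/v1.png

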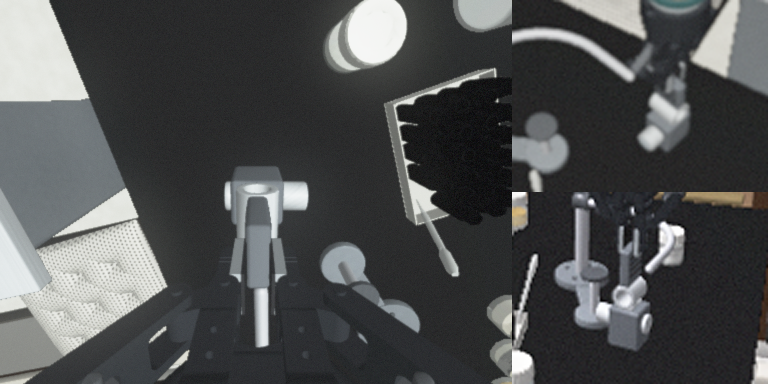

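The wrist view shows the carriage held with its bushing at (258,188) and the lens right at (295,195). The rod emerges below the fin at about (262,290–345), nearly in line. I'll measure the lateral offset and angle there.

Run:
```python
from rod import *
s=get_state(); im=get_image("wrist"); p=s["position"]; Rt=rot(s["ee_rot"])
v=cv2.cvtColor(im["frame"],cv2.COLOR_RGB2GRAY).astype(float)
print("cam in tool",(Rt.T@(np.array(im["position"])-p)).round(4), (Rt.T@rot(im["orientation"])).round(3).tolist())
def runs(r,thr,lo=225,hi=300):
    on=np.r_[0,(v[r,lo:hi]>thr).astype(int),0]; e=np.flatnonzero(np.diff(on)); return [(lo+a-.5,lo+b-.5) for a,b in zip(e[::2],e[1::2]) if b-a>4]
for r in range(292,346,6):
    for a,b in runs(r,120): 
        A=Rt.T@(onz(im,[a,r],.14)-p);B=Rt.T@(onz(im,[b,r],.14)-p); print(r,a,b,((A+B)/2*1000).round(1),"w",np.linalg.norm(A-B).round(4))
for r in (205,215,225,240,255,270,280): print(r,v[r,236:284:2].astype(int).tolist())
print("expected fin top cols", [proj(im,p+Rt@np.array([x,y,-.021])).round(1).tolist() for x in(-.02,.02) for y in (-.007,.007)])
```

```text
cam in tool [ 0.0844  0.0014 -0.1537] [[-0.001, -0.945, -0.326], [1.0, -0.001, -0.0], [-0.0, -0.326, 0.945]]
292 253.5 267.5 [-70.6   3.8  43.4] w 0.0118
298 253.5 267.5 [-76.7   3.8  43.4] w 0.0119
304 254.5 267.5 [-83.    4.2  43.4] w 0.0112
310 254.5 267.5 [-89.3   4.3  43.4] w 0.0113
316 254.5 267.5 [-95.8   4.3  43.4] w 0.0113
322 254.5 267.5 [-102.3    4.3   43.4] w 0.0114
328 254.5 267.5 [-109.     4.3   43.4] w 0.0115
334 254.5 267.5 [-115.8    4.3   43.4] w 0.0117
340 255.5 267.5 [-122.8    4.8   43.4] w 0.0109
205 [120, 124, 144, 157, 173, 158, 81, 85, 90, 89, 94, 96, 96, 94, 100, 106, 178, 231, 233, 231, 215, 166, 144, 136]
215 [125, 128, 147, 163, 172, 88, 80, 90, 92, 93, 96, 98, 98, 98, 98, 102, 107, 219, 233, 228, 211, 156, 144, 104]
225 [86, 131, 150, 167, 150, 77, 91, 111, 114, 113, 113, 114, 116, 118, 119, 117, 116, 107, 224, 225, 200, 94, 57, 56]
240 [132, 133, 133, 134, 76, 95, 113, 134, 136, 139, 139, 140, 140, 141, 143, 144, 143, 119, 121, 133, 134, 135, 130, 58]
255 [134, 131, 133, 97, 48, 64, 114, 133, 140, 139, 140, 139, 142, 145, 143, 144, 138, 57, 54, 124, 133, 132, 134, 131]
270 [133, 133, 126, 48, 47, 61, 111, 132, 136, 140, 139, 141, 140, 143, 142, 142, 135, 47, 52, 65, 133, 133, 134, 134]
280 [51, 148, 174, 70, 57, 56, 111, 133, 141, 139, 139, 140, 143, 142, 142, 145, 138, 49, 65, 87, 194, 86, 50, 51]
expected fin top cols [[242.9, 292.1], [267.5, 292.0], [241.5, 228.3], [268.4, 228.2]]
```

Request:
apply_moves(deltas=[5, 0, 2.7, -1, 0, 5, -10, 2.7, -1, 0, 5, -20, 2.7, -1, 0, 5, -25, 2.7, -1, 0, 5, -29, 2.7, -1, 0, 5, -33, 2.7, -1, 0, 5, -37, 2.7, -1, 0, 5, -41, 2.7, -1, 0, 5, -45, 2.7, -1, 0, 5, -45, 2.7, -1, 0])

```text
clock: 8.15
position: [0.49, -0.1037, 0.1844]
ee_rot: [0.0, 0.786, 0.619, -0.0]
contact_force: [1.0, 1.2, -2.2]
width: 0.0121
gripper_force: 59.2
```

Run:
```python
from rod import *
s=get_state(); im=get_image("wrist"); p=s["position"]; Rt=rot(s["ee_rot"])
print(p,s["contact_force"],s["moment"],np.degrees(2*np.arctan2(s["ee_rot"][2],s["ee_rot"][1])))
v=cv2.cvtColor(im["frame"],cv2.COLOR_RGB2GRAY).astype(float)
def edges(r,thr,lo=225,hi=300):
    on=np.r_[0,(v[r,lo:hi]>thr).astype(int),0]; e=np.flatnonzero(np.diff(on)); return [(lo+a-.5,lo+b-.5) for a,b in zip(e[::2],e[1::2]) if b-a>4]
for r in list(range(150,200,8))+list(range(292,350,8)): print(r,edges(r,120))
o=[cv2.cvtColor(im["frame"],cv2.COLOR_RGB2BGR)]
for n in("scene","side"):
    i=get_image(n);f=cv2.cvtColor(i["frame"],cv2.COLOR_RGB2BGR);a=proj(i,[.485,-.11,.13]).astype(int); o.append(cv2.resize(f[a[1]-36:a[1]+36,a[0]-48:a[0]+48],(256,192),interpolation=cv2.INTER_CUBIC))
cv2.imwrite("pics/v2.png",np.hstack([o[0],np.vstack(o[1:])]))
```

```text
[ 0.4899536  -0.10370321  0.18438253] [ 0.95422588  1.24817804 -2.15572715] [-0.01391559 -0.08126654  0.01032537] 76.43263819279085
150 []
158 []
166 []
174 []
182 [(np.float64(225.5), np.float64(230.5)), (np.float64(232.5), np.float64(299.5))]
190 [(np.float64(224.5), np.float64(230.5)), (np.float64(232.5), np.float64(299.5))]
198 [(np.float64(224.5), np.float64(230.5)), (np.float64(236.5), np.float64(248.5)), (np.float64(265.5), np.float64(299.5))]
292 [(np.float64(251.5), np.float64(264.5))]
300 [(np.float64(251.5), np.float64(265.5))]
308 [(np.float64(252.5), np.float64(265.5))]
316 [(np.float64(253.5), np.float64(266.5))]
324 [(np.float64(254.5), np.float64(268.5))]
332 [(np.float64(257.5), np.float64(271.5))]
340 [(np.float64(260.5), np.float64(275.5))]
348 []
```

View pics/v2.png

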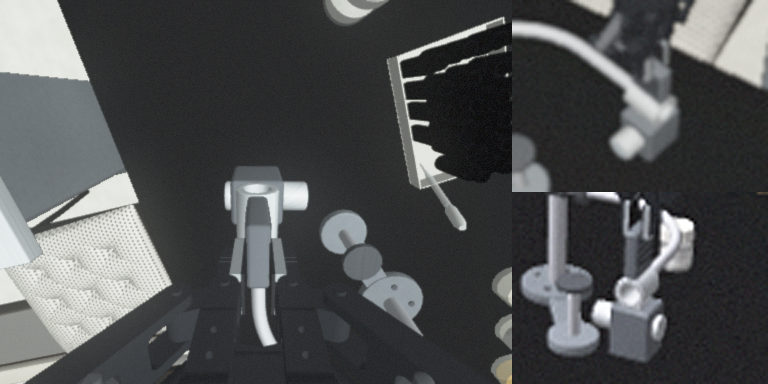

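The wrist view shows the rod entering centred under the fin (column 258), with the bend curving right from row 308. The bushing is on the tip and the forces are near zero. From the curve, the bend starts about 78 mm ahead. I'll slide along the straight and plan the arc.

Request:
apply_moves(deltas=[5, -6, 0, 0, 0, 5, -13, 0, 0, 0, 5, -20, 0, 0, 0, 5, -27, 0, 0, 0, 5, -34, 0, 0, 0, 5, -41, 0, 0, 0, 5, -48, 0, 0, 0, 5, -54, 0, 0, 0, 5, -60, 0, 0, 0, 5, -60, 0, 0, 0])

```text
clock: 9.13
position: [0.4758, -0.1626, 0.1844]
ee_rot: [0.0, 0.786, 0.618, -0.0]
contact_force: [-0.8, -0.2, -2.3]
width: 0.0123
gripper_force: 59.2
```

```bash
cat > plan.py <<'E'
from h import *
import sys
O=np.array([.5785,-.2056]); psi=np.radians(-13.57)
def path(s,off=.0008): # s from bend start, mm -> world xy, tool-x angle
    A=172.8
    if s<=0: P=(-110,-s); a=0
    elif s<A: a=s/110; r=110-1000*off; P=(-r*np.cos(a),-r*np.sin(a))
    else: P=(s-A,-110); a=np.pi/2
    c,q=np.cos(psi),np.sin(psi)
    return O+np.array([c*P[0]-q*P[1],q*P[0]+c*P[1]])/1000, np.degrees(psi+a)+90
if __name__=="__main__":
    s=get_state(); p=s["position"]; ps=2*np.arctan2(s["ee_rot"][2],s["ee_rot"][1])
    print(p.round(4),np.degrees(ps).round(2),"F",s["contact_force"].round(1),"M",s["moment"].round(2))
    g=np.linspace(-100,200,3001); d=[np.linalg.norm(path(x)[0]-p[:2]) for x in g]; i=int(np.argmin(d)); print("s now",g[i].round(1),"off",round(d[i]*1000,1))
    e=np.array([[np.cos(ps),np.sin(ps)],[np.sin(ps),-np.cos(ps)]])
    for x in np.linspace(g[i],float(sys.argv[1]),int(sys.argv[2])+1)[1:]:
        q,a=path(x); print("s",x.round(0),(e@(q-p[:2])*1000).round(1),round(np.degrees(ps)-a,1))
E
python3 plan.py 70 11
python3 - <<'E'
from h import *
im=get_image("wrist");v=cv2.cvtColor(im["frame"],cv2.COLOR_RGB2GRAY).astype(float)
for r in range(292,350,8):
    on=np.r_[0,(v[r,225:310]>120).astype(int),0]; e=np.flatnonzero(np.diff(on)); print(r,[(225+int(a),225+int(b)) for a,b in zip(e[::2],e[1::2]) if b-a>4])
E
```

```text
[ 0.4758 -0.1626  0.1844] 76.4 F [-0.8 -0.2 -2.3] M [ 0.04  0.   -0.  ]
s now -17.7 off 0.1
s -10.0 [-8.  -0.1] -0.0
s -2.0 [-16.   -0.1] -0.0
s 6.0 [-23.9   0.9] -3.3
s 14.0 [-31.8   1.6] -7.4
s 22.0 [-39.6   2.9] -11.6
s 30.0 [-47.3   4.8] -15.7
s 38.0 [-54.8   7.2] -19.9
s 46.0 [-62.1  10.2] -24.0
s 54.0 [-69.2  13.6] -28.2
s 62.0 [-76.1  17.6] -32.3
s 70.0 [-82.6  22.1] -36.5
292 [(265, 270)]
300 []
308 []
316 []
324 []
332 []
340 []
348 []
```

Request:
apply_moves(deltas=[5, -8, 0, 0, 0, 5, -16, 0, 0, -1, 5, -24, 0.7, 0, -3.5, 5, -32, 1.6, 0, -7.5, 5, -39.5, 2.9, 0, -11.5, 5, -47.3, 4.8, 0, -15.7, 5, -54.8, 7.2, 0, -20, 5, -54.8, 7.2, 0, -20])

```text
clock: 9.85
position: [0.4705, -0.2179, 0.1845]
ee_rot: [0.001, 0.666, 0.746, -0.0]
contact_force: [0.8, -0.4, -1.9]
width: 0.0121
gripper_force: 59.2
```

```bash
python3 plan.py 120 11
```

```text
[ 0.4705 -0.2179  0.1845] 96.5 F [ 0.8 -0.4 -1.9] M [0.03 0.06 0.1 ]
s now 38.5 off 0.5
s 46.0 [-7.4 -0.3] -3.8
s 53.0 [-14.7   0.4] -7.7
s 61.0 [-21.9   1.7] -11.6
s 68.0 [-29.1   3.4] -15.4
s 76.0 [-36.1   5.6] -19.3
s 83.0 [-42.9   8.2] -23.1
s 90.0 [-49.6  11.4] -27.0
s 98.0 [-56.   14.9] -30.9
s 105.0 [-62.2  18.9] -34.7
s 113.0 [-68.1  23.3] -38.6
s 120.0 [-73.7  28.1] -42.4
```

Request:
apply_moves(deltas=[5, -7.4, 0, 0, -4, 5, -14.7, 0.4, 0, -8, 5, -22, 1.7, 0, -11.7, 5, -29, 3.4, 0, -15.5, 5, -36, 5.6, 0, -19.4, 5, -43, 8.2, 0, -23.2, 5, -49.6, 11.4, 0, -27, 5, -56, 14.9, 0, -31, 5, -56, 14.9, 0, -31])

```text
clock: 10.6
position: [0.4922, -0.2711, 0.1843]
ee_rot: [0.001, 0.443, 0.897, -0.0]
contact_force: [-0.3, -0.1, -2.0]
width: 0.0122
gripper_force: 59.2
```

```bash
python3 plan.py 180 11
python3 - <<'E'
from rod import *
im=get_image("scene"); g=refine(np.array([.577,-.2065,np.radians(-13.6)]),[im],100)
s=get_state()
o=[]
for n in("scene","side"):
    i=get_image(n);f=cv2.cvtColor(i["frame"],cv2.COLOR_RGB2BGR);a=proj(i,[.51,-.25,.14]).astype(int); o.append(cv2.resize(f[a[1]-60:a[1]+60,a[0]-64:a[0]+64],(400,375),interpolation=cv2.INTER_CUBIC))
cv2.imwrite("pics/v3.png",np.hstack(o))
E
```

```text
[ 0.4922 -0.2711  0.1843] 127.42 F [-0.3 -0.1 -2. ] M [0.01 0.03 0.07]
s now 97.5 off 0.9
s 105.0 [-7.5 -0.7] -3.7
s 112.0 [-14.9   0.1] -7.6
s 120.0 [-22.2   1.3] -11.5
s 128.0 [-29.5   3. ] -15.4
s 135.0 [-36.6   5.3] -19.3
s 142.0 [-43.5   8. ] -23.2
s 150.0 [-50.2  11.1] -27.1
s 158.0 [-56.7  14.7] -31.0
s 165.0 [-63.   18.8] -35.0
s 172.0 [-68.9  23.3] -38.9
s 180.0 [-75.3  27.4] -39.0
46 0.03 0.0
guide [ 0.5762 -0.2072] -12.18 tip [ 0.4826 -0.1195  0.14  ]
```

View pics/v3.png

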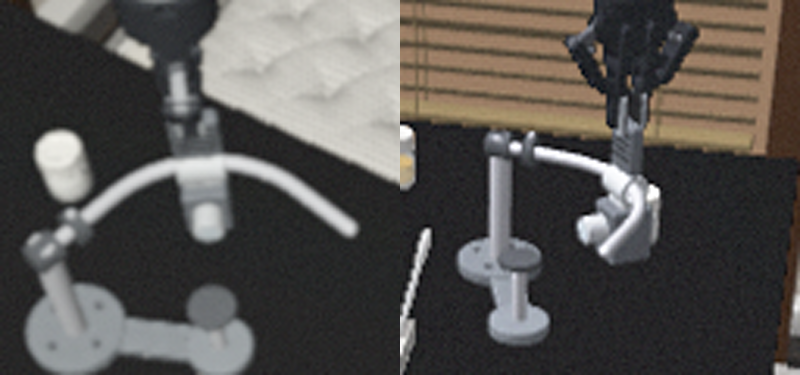

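The carriage is threaded mid-bend, with its lens on the inside (scene crop (208,222)), and forces are near zero. Continuing around.

Request:
apply_moves(deltas=[5, -7.5, -0.9, 0, -3.7, 5, -15, -0.3, 0, -7.6, 5, -22, 0.9, 0, -11.5, 5, -29.5, 2.6, 0, -15.4, 5, -36.5, 4.9, 0, -19.3, 5, -43.5, 7.6, 0, -23.2, 5, -50, 10.7, 0, -27, 5, -56.5, 14.3, 0, -31, 5, -56.5, 14.3, 0, -31])

```text
clock: 11.5
position: [0.538, -0.3064, 0.1843]
ee_rot: [0.001, 0.187, 0.982, -0.0]
contact_force: [0.1, -0.5, -1.7]
width: 0.012
gripper_force: 59.2
```

```bash
python3 plan.py 187.8 6
python3 - <<'E'
from h import *
s=get_state();p=s["position"]
obs=[]
for n in("scene","side"):
    im=get_image(n)
    for d in place_of("stop_face",im)[:1]: obs.append((im,d["point"])); print(n,d["score"],onz(im,d["point"],.14).round(4))
E
```

```text
[ 0.538  -0.3064  0.1843] 158.46 F [ 0.1 -0.5 -1.7] M [0.05 0.   0.03]
s now 156.9 off 0.6
s 162.0 [-5.2 -0.5] -2.4
s 167.0 [-10.3  -0.2] -5.1
s 172.0 [-15.3   0.4] -7.7
s 178.0 [-20.5   0.3] -8.0
s 183.0 [-25.6   1. ] -8.0
s 188.0 [-30.7   1.7] -8.0
scene 0.66 [ 0.5913 -0.3201  0.14  ]
side 0.65 [ 0.6016 -0.3181  0.14  ]
```

Request:
apply_moves(deltas=[5, -5.2, -0.5, 0, -2.4, 5, -10.3, -0.2, 0, -5.1, 5, -15.3, 0.3, 0, -7.7, 5, -20, 0.4, 0, -8, 5, -24, 0.8, 0, -8, 5, -24, 0.8, 0, -8])

```text
clock: 12.2
position: [0.5603, -0.3145, 0.1844]
ee_rot: [0.0, 0.118, 0.993, -0.0]
contact_force: [0.0, 0.8, -2.7]
width: 0.0119
gripper_force: 59.2
```

Request:
apply_moves(deltas=[5, -1.5, 0, 0, 0, 5, -3, 0, 0, 0, 5, -4.5, 0, 0, 0, 5, -4.5, 0, 0, 0])

```text
clock: 12.53
position: [0.5642, -0.3155, 0.1844]
ee_rot: [0.0, 0.118, 0.993, -0.0]
contact_force: [-0.0, -0.3, -2.9]
width: 0.0121
gripper_force: 59.2
```

```bash
python3 plan.py 190 2
python3 - <<'E'
from h import *
o=[]
for n in("scene","side"):
    i=get_image(n);f=cv2.cvtColor(i["frame"],cv2.COLOR_RGB2BGR);a=proj(i,[.57,-.315,.14]).astype(int); o.append(cv2.resize(f[a[1]-30:a[1]+30,a[0]-32:a[0]+32],(400,375),interpolation=cv2.INTER_CUBIC))
cv2.imwrite("pics/v4.png",np.hstack(o))
E
```

```text
[ 0.5642 -0.3155  0.1844] 166.45 F [-0.  -0.3 -2.9] M [-0.04  0.   -0.02]
s now 184.7 off 0.2
s 187.0 [-2.6  0.2] 0.0
s 190.0 [-5.3  0.2] 0.0
```

View pics/v4.png

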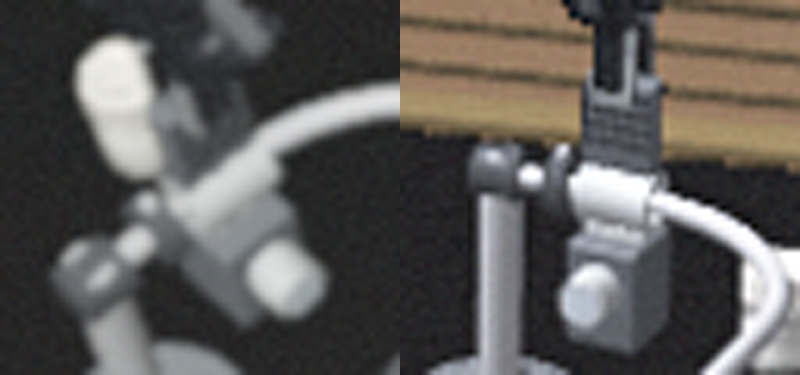

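The bushing is a few mm from the collar (side crop: collar (560,180), bushing end (575,190)). I creep on to contact.

Request:
apply_moves(deltas=[5, -1, 0, 0, 0, 5, -2, 0, 0, 0, 5, -3, 0, 0, 0, 5, -3, 0, 0, 0])

```text
clock: 12.97
position: [0.5672, -0.3163, 0.1844]
ee_rot: [0.0, 0.118, 0.993, -0.0]
contact_force: [-0.2, 0.3, -1.6]
width: 0.0123
gripper_force: 59.2
```

Request:
apply_moves(deltas=[5, -0.7, 0, 0, 0, 5, -1.4, 0, 0, 0, 5, -1.4, 0, 0, 0])

```text
clock: 13.22
position: [0.5685, -0.3166, 0.1844]
ee_rot: [0.0, 0.118, 0.993, -0.0]
contact_force: [-0.8, -0.2, -1.6]
width: 0.0117
gripper_force: 59.2
```

Request:
apply_moves(deltas=[5, -0.7, 0, 0, 0, 5, -1.4, 0, 0, 0, 5, -1.4, 0, 0, 0])

```text
clock: 13.47
position: [0.5698, -0.3169, 0.1844]
ee_rot: [0.0, 0.118, 0.993, -0.0]
contact_force: [0.4, -0.6, -1.6]
width: 0.0121
gripper_force: 59.2
```

Request:
apply_moves(deltas=[5, -0.5, 0, 0, 0, 5, -1, 0, 0, 0, 5, -1, 0, 0, 0])

```text
clock: 13.72
position: [0.5707, -0.3171, 0.1844]
ee_rot: [-0.0, 0.118, 0.993, -0.0]
contact_force: [0.3, 0.6, -2.5]
width: 0.0119
gripper_force: 59.2
```

Request:
apply_moves(deltas=[5, -0.6, 0, 0, 0, 5, -1.2, 0, 0, 0, 5, -1.2, 0, 0, 0])

```text
clock: 13.97
position: [0.5711, -0.3172, 0.1844]
ee_rot: [-0.001, 0.118, 0.993, 0.0]
contact_force: [-1.2, 0.0, -1.1]
width: 0.0119
gripper_force: 59.4
```

Request:
apply_moves(deltas=[5, -0.6, 0, 0, 0, 5, -1.2, 0, 0, 0, 5, -1.2, 0, 0, 0])

```text
clock: 14.22
position: [0.5716, -0.3174, 0.1845]
ee_rot: [-0.002, 0.118, 0.993, 0.0]
contact_force: [-5.3, 0.1, 1.6]
width: 0.0119
gripper_force: 59.7
```

Contact with the stop: force builds to −5 N and motion stalls. I ease the push, lower it onto the rod and check.

Request:
apply_moves(deltas=[5, 1, 0, 1, 0, 5, 1, 0, 2, 0, 5, 1, 0, 3, 0, 5, 1, 0, 4, 0, 5, 1, 0, 4.5, 0, 5, 1, 0, 4.5, 0])

```text
clock: 14.72
position: [0.5716, -0.3172, 0.1799]
ee_rot: [-0.0, 0.118, 0.993, 0.0]
contact_force: [-5.0, 2.1, 1.8]
width: 0.0121
gripper_force: 59.7
```

```bash
python3 -c "
from h import *
s=get_state();print(s['position'],s['ee_rot'],s['contact_force'],s['moment'])"
```

```text
[ 0.57155854 -0.31720743  0.17988723] [-4.91095512e-04  1.17828542e-01  9.93033829e-01  8.56175789e-05] [-5.04449355  2.09333593  1.77523976] [0.27058322 1.05564394 0.09366222]
```

Request:
apply_moves(deltas=[5, 0.8, 0, 0, 0, 5, 0.8, 0, 0, 0, 5, 0.8, 0, 0, 0])

```text
clock: 14.97
position: [0.5714, -0.3171, 0.1798]
ee_rot: [0.0, 0.118, 0.993, 0.0]
contact_force: [-3.5, 1.0, 0.4]
width: 0.0123
gripper_force: 59.5
```

Request:
apply_moves(deltas=[5, 0, 0, 0, 0, 5, 0, 0, 0, 0, 5, 0, 0, 0, 0], squeeze=20)

```text
clock: 15.22
position: [0.5714, -0.3171, 0.1798]
ee_rot: [0.0, 0.118, 0.993, 0.0]
contact_force: [-3.9, 1.2, -0.1]
width: 0.012
gripper_force: 59.5
```

Request:
apply_moves(deltas=[18, 0, 0, 0, 0, 26, 0, 0, 0, 0, 34, 0, 0, 0, 0, 40, 0, 0, 0, 0, 40, 0, 0, 0, 0, 40, 0, 0, 0, 0])

```text
clock: 15.72
position: [0.5716, -0.3174, 0.1801]
ee_rot: [0.0, 0.118, 0.993, -0.0]
contact_force: [-0.5, 0.1, 0.3]
width: 0.0398
gripper_force: 0.0
```

Run:
```python
from h import *
o=[]
for n in("scene","side","wrist"):
    i=get_image(n);f=cv2.cvtColor(i["frame"],cv2.COLOR_RGB2BGR);a=proj(i,[.57,-.315,.14]).astype(int); o.append(cv2.resize(f[a[1]-30:a[1]+30,a[0]-32:a[0]+32] if n!="wrist" else f[120:360,130:386],(260,244),interpolation=cv2.INTER_CUBIC))
cv2.imwrite("pics/v5.png",np.hstack(o))
s=get_state();print(s["position"],s["contact_force"],s["moment"])
```

```text
[ 0.57137525 -0.31723672  0.17997191] [ 0.88611497  0.02060646 -0.08579604] [-0.00167839 -0.02104714  0.0113559 ]
```

View pics/v5.png

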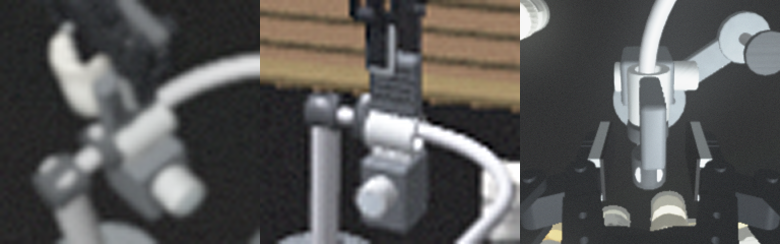

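Released: in the wrist view the fin stands free at (652,140) between the open pads, and the bushing is at the collar. I retreat straight up.

Request:
apply_moves(deltas=[40, 0, 0, -8, 0, 40, 0, 0, -18, 0, 40, 0, 0, -30, 0, 40, 0, 0, -50, 0, 40, 0, 0, -75, 0, 40, 0, 0, -100, 0, 40, 0, 0, -110, 0, 40, 0, 0, -110, 0, 40, 0, 0, -110, 0, 40, 0, 0, -110, 0, 40, 0, 0, -110, 0, 40, 0, 0, -110, 0])

```text
clock: 16.87
position: [0.5707, -0.3168, 0.2882]
ee_rot: [-0.001, 0.118, 0.993, 0.001]
contact_force: [0.5, 0.7, -0.1]
width: 0.0403
gripper_force: 0.0
```

Run:
```python
from h import *
o=[];fr={}
for n in("scene","side","wrist"):
    i=get_image(n);f=cv2.cvtColor(i["frame"],cv2.COLOR_RGB2BGR);a=proj(i,[.57,-.315,.14]).astype(int);fr[n]=f
    for q in("powder_jar","measuring_glass","cream_jar"):
        if n!="wrist":
            for d in place_of(q,i)[:1]: print(n,q,onz(i,d["point"],0).round(3))
    o.append(cv2.resize(f[a[1]-30:a[1]+30,a[0]-32:a[0]+32] if n!="wrist" else f[120:360,130:386],(260,244),interpolation=cv2.INTER_CUBIC))
for k in range(6): j=get_image("side")
b=cv2.cvtColor(j["frame"],cv2.COLOR_RGB2BGR); print("motion",cv2.absdiff(b,fr["side"])[130:230,200:300].max(), cv2.absdiff(b,fr["side"])[130:230,200:300].mean())
cv2.imwrite("pics/v6.png",np.hstack(o))
```

```text
scene measuring_glass [0.609 0.206 0.   ]
scene cream_jar [ 0.491 -0.439  0.   ]
side powder_jar [0.619 0.05  0.   ]
side measuring_glass [0.607 0.214 0.   ]
side cream_jar [ 0.481 -0.418  0.   ]
motion 24 3.0852333333333335
```

View pics/v6.png

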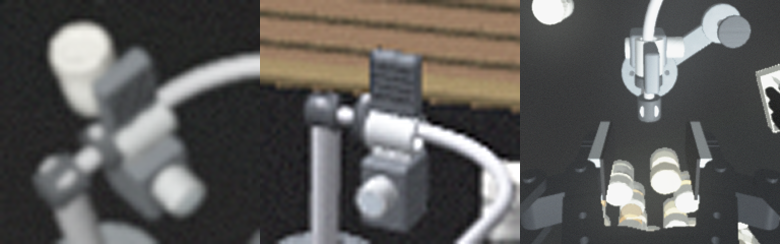

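The carriage hangs upright at the collar with its lens inside, the arm is clear, and the bystanders are where they were. Handing in.

```bash
python3 -c "
from rig import *
print(sign_off())"
```

```text
the job is handed in; nothing more can be done
None
```

The job is handed in at about 17 s: the carriage was threaded onto the rod, slid round the bend to contact with the stop, and released hanging upright with its lens facing the inside of the bend; the bystanders stand where they were, and no verdict was returned.

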